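# Click the analyser cartridge into its dock

### The arm

A 6-joint arm with a two-finger parallel gripper is mounted at the origin on the work surface; the furniture and walls round the work are solid. World frame = base frame: x ahead of the robot, y to its left, z up, the work surface at z = 0. Lengths are in m, angles in rad, forces in N, time in s.
With the tool pointing down it reaches from about 0.375 to 0.975 m from the base axis. Payload 3.8 kg.
Tool frame: the origin (TCP) lies midway between the tips of the shut fingers; the grasp point (between the pads) lies 19 mm behind it; z points along the fingers, y is the line along which they close (so a half turn about z gives the same grasp; the last joint's range is limited). The gripper opens to 85 mm and grips with 20 to 120 N. Pads are 22 mm wide; open, the fingers measure 114 mm over their backs; the gripper's body (76 mm by 85 mm) begins 54 mm behind the grasp point. The pads swing forward as they close: fully open they stand 13 mm farther back than shut.
Start: joints at [-0.037, 0.264, 1.604, -0, 1.274, -0.037], TCP at [0.675, -0, 0.231] pointing down, gripper open.
Joint ranges: [-2.63, 2.63], [-0.94, 2.18], [0.31, 2.57], [-1.31, 4.45], [0, 2.66], [-2.55, 2.55]. Speed limits (rad/s): [2.57, 2.57, 3.14, 3.14, 3.14, 3.14].

### API

Orientations are given as a unit quaternion [w, x, y, z].
In Python, from bench import telemetry, vision, ticket gives the robot as it stands. The module is installed in compiled form; this text tells all that it offers.
- The arm moves only by the tool move_arm, never from a script. Its argument "plan" is a list of rows, each an object with "translation": the shift along the tool's x, y, z in m, a list of three; "delta_rot": the turn, a rotation vector about the tool's x, y, z in degrees, a list of three; "gripper": the gripper's target within -1 to 1 (shut at 1, half-way at 0, fully open at -1). A call has 1 to 10 rows; each row is the pose to reach, as a shift and turn from the pose commanded when the call began, along the tool's axes at that moment; what a row does not reach only later rows make up. A row lasts 1/10 s, in which the tool goes at most 50 mm and 8.59 degrees, less where a joint would pass 70% of its speed; a pose out of reach is approached as far as the arm can. A call with a gripper value outside its range is refused whole. The fingers move at their own pace and stop on an object; "newtons" is the grip in N (left out, the last holds). Time passes only in rows, so rows that repeat a pose let the fingers close. It gives the time, the measured TCP pose, the force, the opening and the grip force at its end, in the units of the state.
- telemetry.get_state(): the state, without advancing time (a new reading comes with each control period).
- vision.capture(name): name is "scene" or "side" or "wrist"; returns the picture (384x512x3 uint8, red, green, blue); there is no depth.
- vision.calibration(name): a dict with "K" (3x3 intrinsics, pixels), "view" (4x4, takes a point from world to camera coordinates). Camera axes: x right, y up, looking along -z (the intrinsics and any distortion apply to the point x, -y, -z); pixel columns grow to the right and rows downward; lengths in m; the calibration is good to about 2 mm. A picture is of the moment at which its call begins: read the wrist's pose just before it. calibration takes no time and is no camera call; for the wrist camera it gives the pose at the moment of the call.
- ticket.job_done(): hands the job in; it is judged then, once.
The state is a dict: "t": time; "qpos": joint angles; "joint_vel": joint speeds; "joint_efforts": joint torques, N m; "tool_pos": TCP position; "ee_rot": TCP orientation; "contact_force": force on the tool from outside, world axes, zero at the start; "moment": the same for the moment, N m; "width": opening from 0.0 (shut) to 1.0 (fully open); "gripper_force": force on a finger pad.
Only numpy, scipy, OpenCV 4.12 (cv2) and the standard library are available. Lean on these libraries where they do the work, as an engineer would, in place of code of your own. Each camera call takes 0.05 s, during which the arm holds its last target. There are 200 camera calls.

### The job

Take the flat, rectangular white cartridge and push it straight down into the well of the grey dock, past the sprung balls in its sides, until it clicks and sits fully home on the bottom of the well; then let go of it. Leave the round cartridge standing where it is.

Things in the scene. Friction and masses are not known exactly. Their poses are not given: they have to be found in the camera images.
- cartridge: Cartridge to load: white upright slab, 24 mm thick (its x), 40 wide (y), 100 tall, about 60 g, standing on the bench. Origin: centre of its underside, z up. Both narrow edges (+y, -y) have a rounded groove 4 mm deep, 8 to 20 mm above the underside; a half turn makes no difference. Grip across the 24 mm by the ribbed top (ribs 70 to 92 mm up); 51 mm stay above the dock when home.
- round_cartridge: White round cartridge of another instrument, not wanted: 38 mm diameter, 100 mm tall, with a slightly thinner ribbed neck. Origin: centre of its underside, z up.
- dock: Grey block fixed to the bench, 92 (x) x 112 (y) x 59 mm tall, on a black plinth 102 x 122; steel plungers stick 13 mm out of its +y and -y sides. Origin: centre of its underside, z up. In the middle of its top a rectangular well, 32 (x) x 48 mm (y); the cartridge's x goes along the dock's x. The white mouth is 48 x 64 mm at z 59 and narrows to the well's size at z 45; floor at z 10.
- dock_seat (a point): Centre of the well's floor, 10 mm above the bench, axes as the dock's: the cartridge's origin comes here when home. Sprung 12 mm steel balls stand 7 mm out of the well's +y and -y walls, 14 mm above this floor. A cartridge only set in rests on them, about 17 mm high; pushed with about 10 N it forces them back and goes down to the floor, and they spring into its grooves.
Things that resemble listed ones, but are neither listed nor needed, are in the scene too. What is shaped like the cartridge but orange is not meant.

How it is judged:
By the outcome, as a careful person would: the job done as asked, in the order asked, and still so for the second after the job is handed in, with the robot touching nothing.
It also fails if it takes over 35 s, if anything falls off the work surface, if the arm or the gripper's body presses on something with over 40 N, if the wrist force passes 120 N, or if a joint passes its speed limit or range.

## Working session

There is one attempt and no reset: what is moved stays moved. The work goes in short steps, Python scripts to look and compute and a tool call to move; the robot and the scene stay as the last step left them, time stands still between calls to the robot, and variables do not carry over. Pictures are saved under pics/ and viewed, at most 10 in all, crops included, and the job is handed in when it is done.

Besides the shell and the picture viewer there is one more tool, called after ">>>" as name(argument=value, ...) on one line, values as JSON. move_arm: Moves the arm, as the interface text tells. Its arguments: {"type":"object","properties":{"plan":{"type":"array"},"newtons":{"type":"number"}},"required":["plan"]}

```bash
mkdir -p pics; python3 - <<'E'
from bench import telemetry, vision
import cv2, numpy as np
a=[]
for n in("scene","side","wrist"):
    im=vision.capture(n); cv2.imwrite(f"pics/{n}0.png",im[...,::-1]); c=vision.calibration(n); print(n,np.round(c["K"],1).tolist(),np.round(c["view"],3).tolist(),[k for k in c])
    a.append(im)
cv2.imwrite("pics/both.png",cv2.resize(np.hstack(a[:2]),(800,300),interpolation=cv2.INTER_AREA)[...,::-1])
s=telemetry.get_state();print(s)
E
```

```text
scene [[350.9, 0.0, 247.4], [0.0, 350.9, 191.2], [0.0, 0.0, 1.0]] [[0.883, -0.469, 0.001, -0.327], [0.293, 0.553, 0.78, -0.187], [-0.366, -0.689, 0.625, -0.692], [0.0, 0.0, 0.0, 1.0]] ['K', 'view']
side [[388.6, 0.0, 253.2], [0.0, 388.6, 191.1], [0.0, 0.0, 1.0]] [[0.901, -0.433, 0.024, -0.355], [0.179, 0.421, 0.889, -0.14], [-0.395, -0.797, 0.457, -0.673], [0.0, 0.0, 0.0, 1.0]] ['K', 'view']
wrist [[304.3, 0.0, 253.2], [0.0, 304.3, 190.3], [0.0, 0.0, 1.0]] [[1.0, 0.001, -0.001, -0.674], [-0.001, 0.95, -0.311, 0.04], [0.0, 0.311, 0.95, -0.379], [0.0, 0.0, 0.0, 1.0]] ['K', 'view']
{'t': 0.15, 'qpos': array([-3.69287736e-02,  2.64632625e-01,  1.60507600e+00, -1.18631696e-05,
        1.27368712e+00, -3.69229318e-02]), 'joint_vel': array([ 0.00228565, -0.00217698, -0.00531202, -0.00083572,  0.00066289,
       -0.00058452]), 'joint_efforts': array([-4.44535381e-04, -5.15905774e+01, -3.67958951e+01, -2.06692371e-04,
        8.09489022e-03,  2.50629785e-05]), 'tool_pos': array([ 6.74429662e-01, -4.14679577e-06,  2.30204142e-01]), 'ee_rot': array([-6.56730446e-04,  7.07107328e-01,  7.07105660e-01, -6.17674797e-04]), 'contact_force': array([-0.30976686,  0.60205471,  0.03496165]), 'moment': array([0.00187088, 0.02695171, 0.03152605]), 'gripper_force': 0.0, 'width': 0.9971370237591324}
```

View pics/scene0.png

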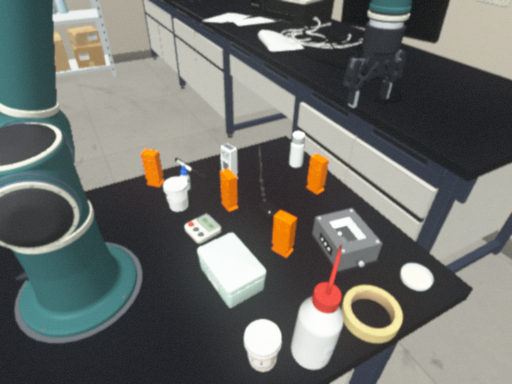

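View pics/side0.png

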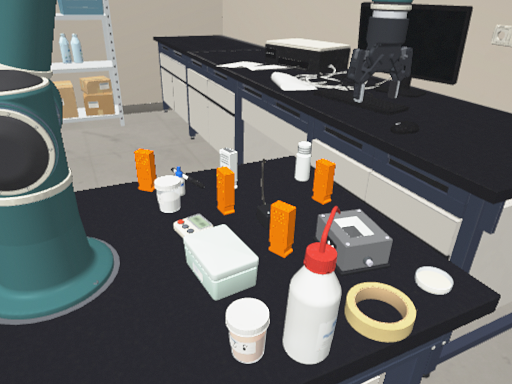

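The scene view shows the things that could be taken for the cartridge:
- white slab with dark marks at (229,158)
- white round one with a neck at (297,150)
- orange slabs at (152,168), (229,190), (317,173) and (284,233)
- white cups at (177,193) and (263,345)
- white bottle at (315,330)

The dock is at (347,237). By the description I choose the white slab at (229,158). Next I'll check it in a close crop.

```bash
cat > h.py <<'E'
import numpy as np, cv2
from bench import telemetry, vision
from scipy.spatial.transform import Rotation as Ro
def ray(c,uv):
    V=np.array(c["view"]);R=V[:3,:3];K=np.array(c["K"])
    d=np.linalg.inv(K)@[uv[0],uv[1],1]; d=R.T@(d*[1,-1,-1]); return -R.T@V[:3,3],d
def plane(c,uv,z):
    o,d=ray(c,uv); return o+d*(z-o[2])/d[2]
def proj(c,P):
    V=np.array(c["view"]);p=V[:3,:3]@P+V[:3,3]; q=np.array(c["K"])@(p*[1,-1,-1]); return q[:2]/q[2]
E
python3 - <<'E'
from h import *
a=cv2.imread("pics/scene0.png")[125:215,200:340];b=cv2.imread("pics/side0.png")[130:220,200:340]
w=cv2.imread("pics/wrist0.png")
r=lambda i:cv2.resize(i,(400,257),interpolation=cv2.INTER_CUBIC)
cv2.imwrite("pics/crop1.png",np.vstack([np.hstack([r(a),r(b)]),np.hstack([cv2.resize(w,(448,336)),np.zeros((336,352,3),np.uint8)])]))
S=vision.calibration("scene");D=vision.calibration("side")
for n,u,v,z in [("slab",(229,147),(229,153),.1),("round",(298,134),(304,145),.1),("orangeNear",(229,173),(225,171),.1),("orangeR",(317,157),(323,163),.1),("orangeL",(151,152),(146,153),.1),("orangeF",(284,214),(282,206),.1),("dock",(347,222),(351,225),.059)]:
    print(n,plane(S,u,z).round(3),plane(D,v,z).round(3))
E
```

```text
slab [0.414 0.184 0.1  ] [0.406 0.163 0.1  ]
round [0.61  0.156 0.1  ] [0.601 0.142 0.1  ]
orangeNear [0.364 0.08  0.1  ] [0.358 0.071 0.1  ]
orangeR [0.587 0.039 0.1  ] [0.578 0.027 0.1  ]
orangeL [0.229 0.255 0.1  ] [0.227 0.236 0.1  ]
orangeF [ 0.401 -0.099  0.1  ] [ 0.395 -0.11   0.1  ]
dock [ 0.533 -0.147  0.059] [ 0.516 -0.161  0.059]
```

View pics/crop1.png

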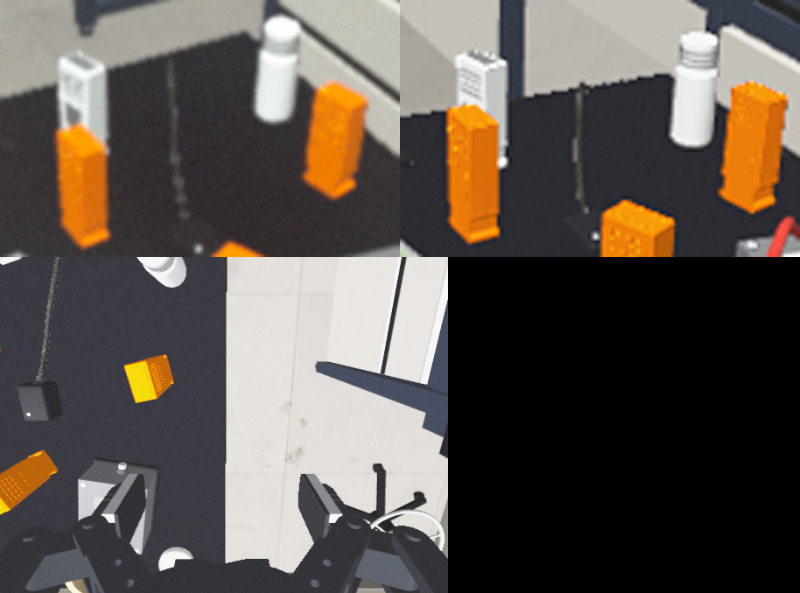

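The crop confirms the choice: the slab is white and rectangular with a ribbed top (scene (229,147)), half hidden behind an orange one at (229,190). The round cartridge has a cylindrical body and a ribbed neck. A thin rod stands on a black block (scene (265,211), top about (260,145)), so I'll locate that obstacle before moving.

```bash
python3 - <<'E'
from h import *
S=vision.calibration("scene");D=vision.calibration("side");W=vision.calibration("wrist")
def tri(L):
    A=np.zeros((3,3));b=np.zeros(3)
    for c,u in L:
        o,d=ray(c,u);d/=np.linalg.norm(d);M=np.eye(3)-np.outer(d,d);A+=M;b+=M@o
    return np.linalg.solve(A,b).round(3)
print("rodbase",plane(W,(45,160),.03).round(3),plane(S,(266,211),.02).round(3),plane(D,(265,208),.02).round(3))
print("rodtop",tri([(S,(260,146)),(D,(263,160))]))
b=plane(W,(43,143),.04)
for z in(.1,.15,.2,.25,.3): 
    P=np.array([b[0],b[1],z]);print(z,proj(S,P).round(),proj(D,P).round(),proj(W,P).round())
print("orangeR top",plane(W,(165,140),.1).round(3),"round",plane(W,(180,10),.1).round(3))
print("dock corners",[plane(W,u,.059).round(3).tolist() for u in((104,233),(180,239))])
for c in(S,D): print([ (plane(c,u,.059)).round(3).tolist() for u in ([(313,218),(351,209),(381,240),(341,251)] if c is S else [(318,217),(366,211),(388,238),(341,247)])])
E
```

```text
rodbase [0.435 0.004 0.03 ] [0.421 0.001 0.02 ] [0.431 0.02  0.02 ]
rodtop [0.552 0.263 0.02 ]
0.1 [270. 176.] [271. 173.] [ -0. 154.]
0.15 [271. 158.] [272. 151.] [-53. 167.]
0.2 [272. 138.] [273. 127.] [-134.  187.]
0.25 [274. 116.] [274. 102.] [-272.  221.]
0.3 [275.  93.] [275.  76.] [-563.  294.]
orangeR top [0.595 0.038 0.1  ] round [0.616 0.141 0.1  ]
dock corners [[0.505, -0.074, 0.059], [0.591, -0.081, 0.059]]
[[0.476, -0.103, 0.059], [0.569, -0.119, 0.059], [0.559, -0.22, 0.059], [0.469, -0.205, 0.059]]
[[0.476, -0.112, 0.059], [0.577, -0.13, 0.059], [0.549, -0.222, 0.059], [0.456, -0.21, 0.059]]
```

The "rod" is a cable lying on the bench (height about 0.02 m), so it is not an obstacle. Next I move above the slab for a closer look.

>>> move_arm(plan=[{"translation": [0.02,-0.04,-0.01],"delta_rot": [0,0,0],"gripper": -1},{"translation": [0.05,-0.08,-0.03],"delta_rot": [0,0,0],"gripper": -1},{"translation": [0.07,-0.12,-0.03],"delta_rot": [0,0,0],"gripper": -1},{"translation": [0.09,-0.16,-0.03],"delta_rot": [0,0,0],"gripper": -1},{"translation": [0.11,-0.2,-0.03],"delta_rot": [0,0,0],"gripper": -1},{"translation": [0.13,-0.24,-0.03],"delta_rot": [0,0,0],"gripper": -1},{"translation": [0.15,-0.265,-0.03],"delta_rot": [0,0,0],"gripper": -1},{"translation": [0.15,-0.265,-0.03],"delta_rot": [0,0,0],"gripper": -1},{"translation": [0.15,-0.265,-0.03],"delta_rot": [0,0,0],"gripper": -1}])

```text
t: 1.05
tool_pos: [0.4098, 0.1502, 0.2614]
ee_rot: [0.0, 0.707, 0.708, 0.0]
contact_force: [0.2, -0.1, -0.8]
width: 1.001
gripper_force: 0.0
```

```bash
python3 - <<'E'
from h import *
import json
s=telemetry.get_state(); W=vision.calibration("wrist"); im=vision.capture("wrist")
cv2.imwrite("pics/w1.png",im[...,::-1]); json.dump({k:np.array(v).tolist() for k,v in W.items()},open("w1.json","w"))
print(s["t"],s["tool_pos"],s["ee_rot"])
E
```

```text
1.05 [0.40981785 0.15023126 0.26143386] [4.29132005e-04 7.06504759e-01 7.07708079e-01 3.41191943e-04]
```

View pics/w1.png

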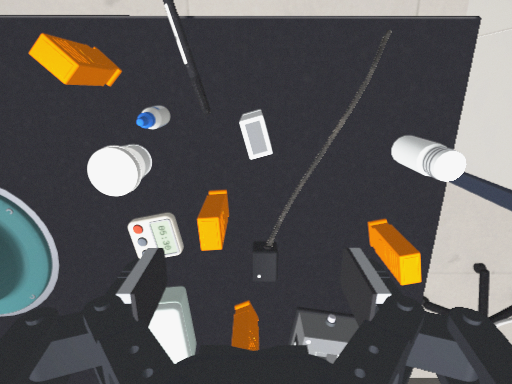

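The wrist view shows the slab standing with its top at about (257,134), turned slightly. The near orange one is at (213,220), well clear, the dock is at lower right (330,330), and the cable is at (330,150). Next I get the corners of the slab's top.

```bash
python3 - <<'E'
from h import *
im=cv2.imread("pics/w1.png"); c=im[95:175,225:295]
g=cv2.cvtColor(c,cv2.COLOR_BGR2GRAY)
m=(g>110).astype(np.uint8)
cs,_=cv2.findContours(m,0,2);k=max(cs,key=cv2.contourArea)
print((cv2.approxPolyDP(k,2,True)[:,0]+[225,95]).tolist(),cv2.minAreaRect(k))
cv2.imwrite("pics/c2.png",cv2.resize(c,(560,640)[:2] if 0 else (525,600),interpolation=cv2.INTER_NEAREST))
E
```

```text
[[260, 109], [244, 113], [239, 121], [250, 159], [272, 153]] ((29.821582794189453, 39.080909729003906), (46.83018493652344, 25.508602142333984), 75.0685806274414)
```

View pics/c2.png

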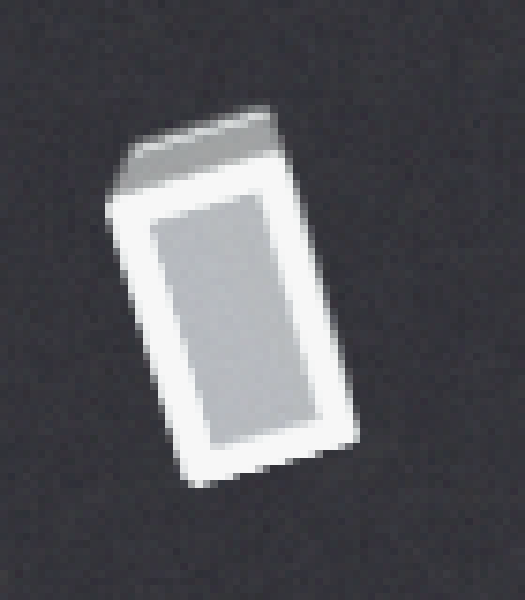

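```bash
python3 - <<'E'
from h import *
import json
W=json.load(open("w1.json"))
im=cv2.imread("pics/w1.png");g=cv2.cvtColor(im,cv2.COLOR_BGR2GRAY)[95:175,225:295]
m=(g>200).astype(np.uint8);cs,_=cv2.findContours(m,0,2);k=max(cs,key=cv2.contourArea)
k=(k[:,0]+[225,95]).astype(float)
P=np.array([plane(W,u,.1)[:2] for u in k]).astype(np.float32)
r=cv2.minAreaRect(P*1000);print(r)
C=np.array([plane(W,u,.1)[:2] for u in[(239.2,121.),(263.4,115.2),(272.6,153.7),(250.3,160)]])
print(C.round(4).tolist(),C.mean(0))
d=C[3]-C[0]+C[2]-C[1];e=C[1]-C[0]+C[2]-C[3]
print("long axis deg",np.degrees(np.arctan2(d[1],d[0])),"short",np.degrees(np.arctan2(e[1],e[0])),np.linalg.norm(d)/2,np.linalg.norm(e)/2)
s=telemetry.get_state();q=s["ee_rot"];R=Ro.from_quat([q[1],q[2],q[3],q[0]]).as_matrix();print(R.round(4))
print("tool shift",R.T@(np.r_[C.mean(0),.06]-s["tool_pos"]))
E
```

```text
((412.5112609863281, 186.1801300048828), (24.08989906311035, 39.63255310058594), 15.690469741821289)
[[0.3963, 0.2022], [0.4199, 0.2077], [0.4297, 0.1699], [0.4071, 0.1634]] [0.41324906 0.1857853 ]
long axis deg -74.96203702605678 short 14.695028043273362 0.0396731664252544 0.02382569881490786
[[-7.e-04  1.e+00  9.e-04]
 [ 1.e+00  7.e-04 -3.e-04]
 [-3.e-04  9.e-04 -1.e+00]]
tool shift [0.03595067 0.00270402 0.20139474]
```

>>> move_arm(plan=[{"translation": [0.018,0.001,0.03],"delta_rot": [0,0,-7.5],"gripper": -1},{"translation": [0.036,0.002,0.07],"delta_rot": [0,0,-15.3],"gripper": -1},{"translation": [0.036,0.002,0.105],"delta_rot": [0,0,-15.3],"gripper": -1},{"translation": [0.036,0.002,0.14],"delta_rot": [0,0,-15.3],"gripper": -1},{"translation": [0.036,0.002,0.175],"delta_rot": [0,0,-15.3],"gripper": -1},{"translation": [0.036,0.002,0.2],"delta_rot": [0,0,-15.3],"gripper": -1},{"translation": [0.036,0.002,0.2],"delta_rot": [0,0,-15.3],"gripper": -1},{"translation": [0.036,0.002,0.2],"delta_rot": [0,0,-15.3],"gripper": -1}], newtons=60)

```text
t: 1.9
tool_pos: [0.4126, 0.1854, 0.0611]
ee_rot: [-0.0, 0.607, 0.795, -0.001]
contact_force: [-0.1, 0.0, 0.9]
width: 1.001
gripper_force: 0.0
```

>>> move_arm(plan=[{"translation": [0,0,0],"delta_rot": [0,0,0],"gripper": 0.3},{"translation": [0,0,0],"delta_rot": [0,0,0],"gripper": 1},{"translation": [0,0,0],"delta_rot": [0,0,0],"gripper": 1},{"translation": [0,0,0],"delta_rot": [0,0,0],"gripper": 1},{"translation": [0,0,0],"delta_rot": [0,0,0],"gripper": 1},{"translation": [0,0,0],"delta_rot": [0,0,0],"gripper": 1},{"translation": [0,0,0],"delta_rot": [0,0,0],"gripper": 1},{"translation": [0,0,0],"delta_rot": [0,0,0],"gripper": 1}], newtons=60)

```text
t: 2.7
tool_pos: [0.4128, 0.1864, 0.0623]
ee_rot: [0.0, 0.607, 0.795, 0.001]
contact_force: [-0.8, -0.3, 5.9]
width: 0.273
gripper_force: 59.2
```

Gripped: the opening is 23 mm. Before travelling I locate the bottle and its straw, which stand near the dock.

```bash
python3 - <<'E'
from h import *
S=vision.calibration("scene");D=vision.calibration("side")
print("bottle base",plane(S,(313,358),0).round(3),plane(D,(308,350),0).round(3))
def tri(L):
    A=np.zeros((3,3));b=np.zeros(3)
    for c,u in L:
        o,d=ray(c,u);d/=np.linalg.norm(d);M=np.eye(3)-np.outer(d,d);A+=M;b+=M@o
    return np.linalg.solve(A,b).round(3)
b=plane(S,(313,350),0)
print("straw",tri([(S,(340,248)),(D,(337,209))]))
for z in(.15,.2,.25):print(z,proj(S,b+[0,0,z]).round(),proj(D,b+[0,0,z]).round())
E
```

```text
bottle base [ 0.318 -0.33   0.   ] [ 0.321 -0.327  0.   ]
straw [ 0.377 -0.279  0.188]
0.15 [325. 297.] [319. 258.]
0.2 [331. 275.] [323. 224.]
0.25 [337. 250.] [328. 186.]
```

>>> move_arm(plan=[{"translation": [0,0,-0.02],"delta_rot": [0,0,0],"gripper": 1},{"translation": [0,0,-0.06],"delta_rot": [0,0,0],"gripper": 1},{"translation": [0,0,-0.105],"delta_rot": [0,0,0],"gripper": 1},{"translation": [-0.01,0,-0.15],"delta_rot": [0,0,0],"gripper": 1},{"translation": [-0.03,-0.002,-0.19],"delta_rot": [0,0,0],"gripper": 1},{"translation": [-0.07,-0.005,-0.19],"delta_rot": [0,0,0],"gripper": 1},{"translation": [-0.11,-0.008,-0.19],"delta_rot": [0,0,0],"gripper": 1},{"translation": [-0.15,-0.011,-0.19],"delta_rot": [0,0,0],"gripper": 1},{"translation": [-0.19,-0.014,-0.19],"delta_rot": [0,0,0],"gripper": 1},{"translation": [-0.23,-0.017,-0.19],"delta_rot": [0,0,0],"gripper": 1}])

```text
t: 3.7
tool_pos: [0.4559, -0.0418, 0.2509]
ee_rot: [-0.0, 0.607, 0.795, -0.0]
contact_force: [0.5, -0.2, -1.4]
width: 0.274
gripper_force: 58.9
```

>>> move_arm(plan=[{"translation": [-0.04,-0.003,0],"delta_rot": [0,0,3],"gripper": 1},{"translation": [-0.08,-0.006,0],"delta_rot": [0,0,8],"gripper": 1},{"translation": [-0.12,-0.009,0],"delta_rot": [0,0,13],"gripper": 1},{"translation": [-0.16,-0.012,0],"delta_rot": [0,0,18],"gripper": 1},{"translation": [-0.19,-0.015,0],"delta_rot": [0,0,22],"gripper": 1},{"translation": [-0.21,-0.017,0],"delta_rot": [0,0,25],"gripper": 1},{"translation": [-0.223,-0.017,0],"delta_rot": [0,0,25],"gripper": 1},{"translation": [-0.223,-0.017,0],"delta_rot": [0,0,25],"gripper": 1},{"translation": [-0.223,-0.017,0],"delta_rot": [0,0,25],"gripper": 1}])

```text
t: 4.6
tool_pos: [0.4986, -0.2589, 0.251]
ee_rot: [-0.001, 0.764, 0.645, 0.0]
contact_force: [0.0, 0.6, 0.2]
width: 0.279
gripper_force: 58.9
```

```bash
python3 - <<'E'
from h import *
import json
s=telemetry.get_state(); W=vision.calibration("wrist"); im=vision.capture("wrist")
cv2.imwrite("pics/w2.png",im[...,::-1]); json.dump({k:np.array(v).tolist() for k,v in W.items()},open("w2.json","w"))
print(s["t"],s["tool_pos"],s["ee_rot"],s["width"])
E
```

```text
4.6 [ 0.49859748 -0.25894211  0.25098057] [-6.53371113e-04  7.64012923e-01  6.45200601e-01  1.00281118e-04] 0.2786322148226435
```

View pics/w2.png

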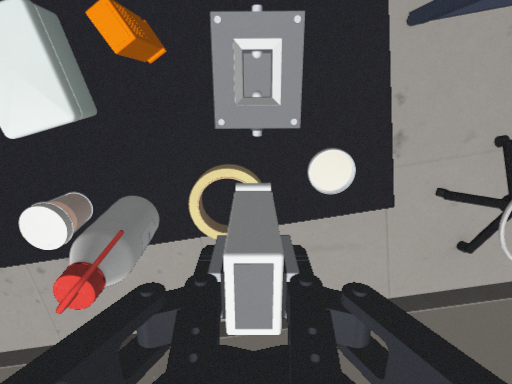

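The wrist view shows the slab held upright (top (254,295), lower end at (253,187)), with the bottle and tape clear of the path. The dock's top is at (258,70), with the mouth's corners at about (234,40), (281,38), (282,104) and (235,105). Next I measure the dock, and the slab in the hand.

```bash
python3 - <<'E'
from h import *
import json
W=json.load(open("w2.json")); im=cv2.imread("pics/w2.png");g=cv2.cvtColor(im,cv2.COLOR_BGR2GRAY)
def quad(m,off,z,n):
    cs,_=cv2.findContours(m.astype(np.uint8),0,1);k=max(cs,key=cv2.contourArea)[:,0]+off
    P=np.array([plane(W,u,z)[:2] for u in k.astype(float)])*1000
    print(n,cv2.minAreaRect(P.astype(np.float32)),k.min(0),k.max(0))
x0,y0=200,0
c=g[0:145,200:320]; m=cv2.morphologyEx((c>62).astype(np.uint8),cv2.MORPH_OPEN,np.ones((15,15)))
quad(m,[x0,y0],.059,"dock top")
print(g[70,205:310].tolist()); print(g[5:140,257].tolist())
C=np.array([plane(W,u,.059)[:2] for u in[(234,40),(281.5,38),(282,104.5),(234.5,105.5)]]);d=C[1]+C[2]-C[0]-C[3]
print("mouth",C.round(4).tolist(),C.mean(0),np.degrees(np.arctan2(d[1],d[0])))
c8=cv2.resize(im[28:116,222:294],(490,599),interpolation=cv2.INTER_CUBIC)
s8=cv2.resize(im[170:345,205:300],(310,571),interpolation=cv2.INTER_CUBIC);s8=np.vstack([s8,np.zeros((28,310,3),np.uint8)])
cv2.imwrite("pics/c3.png",np.hstack([c8,s8]))
s=telemetry.get_state();q=s["ee_rot"];R=Ro.from_quat([q[1],q[2],q[3],q[0]]).as_matrix()
for p in[(.02,.012,.061),(.02,-.012,.061),(.02,.012,-.039),(.02,-.012,-.039),(-.02,.012,-.039),(-.02,-.012,-.039)]: print(p,proj(W,s["tool_pos"]+R@p).round(1))
E
```

```text
dock top ((518.7785034179688, -163.11431884765625), (111.91907501220703, 93.19280242919922), 80.48088073730469) [210  11] [304 128]
[36, 36, 40, 35, 40, 39, 39, 84, 134, 137, 136, 136, 134, 137, 137, 137, 137, 137, 134, 137, 137, 138, 134, 134, 135, 137, 137, 135, 139, 148, 157, 156, 154, 156, 157, 156, 153, 124, 105, 132, 135, 137, 137, 136, 136, 136, 134, 133, 136, 136, 136, 136, 136, 136, 135, 135, 137, 134, 135, 134, 135, 134, 135, 135, 135, 126, 106, 174, 229, 230, 230, 229, 229, 229, 229, 220, 172, 136, 134, 135, 136, 136, 135, 136, 136, 135, 135, 133, 136, 136, 135, 134, 135, 137, 135, 132, 129, 96, 39, 34, 40, 38, 39, 39, 37]
[218, 217, 217, 216, 214, 208, 167, 137, 138, 138, 137, 136, 137, 138, 135, 137, 135, 137, 138, 138, 136, 136, 135, 137, 137, 139, 136, 135, 136, 134, 137, 136, 144, 187, 234, 234, 234, 234, 235, 234, 235, 234, 234, 228, 158, 112, 195, 226, 228, 226, 225, 220, 204, 159, 137, 138, 139, 138, 137, 136, 135, 135, 138, 136, 135, 136, 135, 134, 136, 137, 135, 136, 139, 134, 135, 137, 137, 135, 135, 136, 134, 136, 136, 136, 135, 124, 118, 156, 182, 206, 219, 218, 136, 133, 132, 133, 133, 132, 134, 137, 151, 133, 134, 136, 136, 132, 135, 136, 134, 137, 135, 135, 137, 133, 135, 134, 133, 134, 136, 134, 134, 134, 131, 115, 98, 130, 217, 215, 215, 215, 208, 137, 42, 39, 41]
mouth [[0.5011, -0.1293], [0.548, -0.1354], [0.5397, -0.1985], [0.49, -0.1911]] [ 0.51968743 -0.16354748] -7.949818975058337
(0.02, 0.012, 0.061) [270.4 181.3]
(0.02, -0.012, 0.061) [235.9 181.3]
(0.02, 0.012, -0.039) [284.7 255.1]
(0.02, -0.012, -0.039) [222.  255.1]
(-0.02, 0.012, -0.039) [281.7 338.6]
(-0.02, -0.012, -0.039) [225.  338.6]
```

View pics/c3.png

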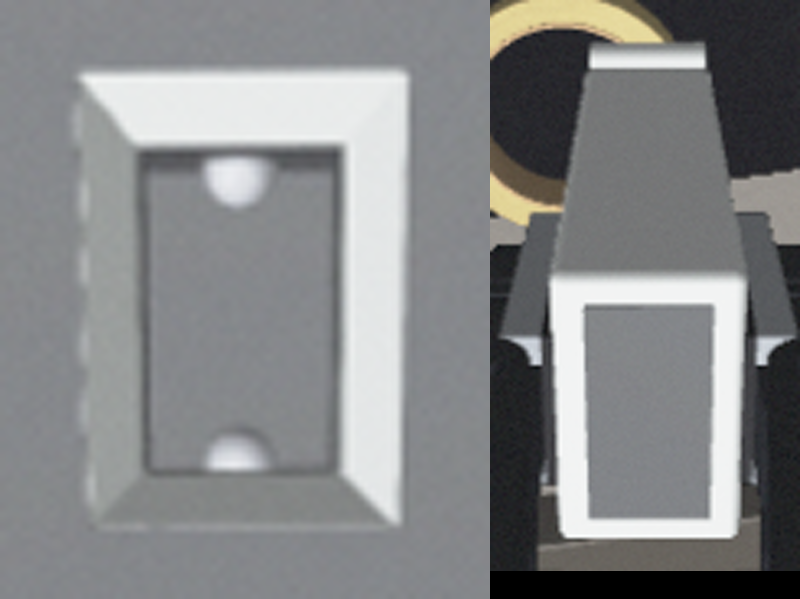

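The dock is at (0.519, -0.163) with yaw -9.5°; its measured top of 112 x 93 mm agrees with the description. The slab sits centred and upright in the hand. I move over the well and lower it to the mouth.

>>> move_arm(plan=[{"translation": [0.03,0.001,0],"delta_rot": [0,0,0],"gripper": 1},{"translation": [0.065,0.003,0],"delta_rot": [0,0,0],"gripper": 1},{"translation": [0.097,0.004,0.01],"delta_rot": [0,0,0],"gripper": 1},{"translation": [0.097,0.004,0.04],"delta_rot": [0,0,0],"gripper": 1},{"translation": [0.097,0.004,0.075],"delta_rot": [0,0,0],"gripper": 1},{"translation": [0.097,0.004,0.1],"delta_rot": [0,0,0],"gripper": 1},{"translation": [0.097,0.004,0.12],"delta_rot": [0,0,0],"gripper": 1},{"translation": [0.097,0.004,0.12],"delta_rot": [0,0,0],"gripper": 1},{"translation": [0.097,0.004,0.12],"delta_rot": [0,0,0],"gripper": 1}], newtons=80)

```text
t: 5.55
tool_pos: [0.5189, -0.164, 0.1316]
ee_rot: [-0.0, 0.764, 0.645, -0.0]
contact_force: [0.5, 0.3, -1.3]
width: 0.274
gripper_force: 80.8
```

```bash
python3 - <<'E'
from h import *
a=vision.capture("wrist")[...,::-1];b=vision.capture("side")[150:290,290:420,::-1]
cv2.imwrite("pics/c4.png",np.hstack([cv2.resize(a,(450,338)),cv2.resize(b,(314,338),interpolation=cv2.INTER_CUBIC)]))
E
```

```text
(no output)
```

View pics/c4.png

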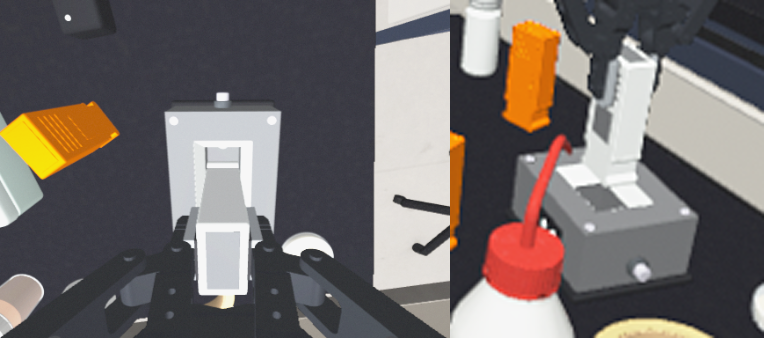

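The picture shows the slab above the mouth (its lower end at (222,165) in the left half), centred between the mouth's sides and parallel to the dock. I lower it onto the balls.

>>> move_arm(plan=[{"translation": [0,0,0.01],"delta_rot": [0,0,0],"gripper": 1},{"translation": [0,0,0.02],"delta_rot": [0,0,0],"gripper": 1},{"translation": [0,0,0.028],"delta_rot": [0,0,0],"gripper": 1},{"translation": [0,0,0.034],"delta_rot": [0,0,0],"gripper": 1},{"translation": [0,0,0.038],"delta_rot": [0,0,0],"gripper": 1},{"translation": [0,0,0.038],"delta_rot": [0,0,0],"gripper": 1},{"translation": [0,0,0.038],"delta_rot": [0,0,0],"gripper": 1}])

```text
t: 6.35
tool_pos: [0.5191, -0.165, 0.0932]
ee_rot: [-0.0, 0.764, 0.645, -0.0]
contact_force: [0.7, -0.1, -1.2]
width: 0.266
gripper_force: 80.8
```

>>> move_arm(plan=[{"translation": [0,0,0.003],"delta_rot": [0,0,0],"gripper": 1},{"translation": [0,0,0.006],"delta_rot": [0,0,0],"gripper": 1},{"translation": [0,0,0.009],"delta_rot": [0,0,0],"gripper": 1},{"translation": [0,0,0.011],"delta_rot": [0,0,0],"gripper": 1},{"translation": [0,0,0.013],"delta_rot": [0,0,0],"gripper": 1},{"translation": [0,0,0.013],"delta_rot": [0,0,0],"gripper": 1}])

```text
t: 6.95
tool_pos: [0.52, -0.1648, 0.0806]
ee_rot: [0.001, 0.764, 0.645, 0.001]
contact_force: [1.9, 2.4, -0.3]
width: 0.268
gripper_force: 80.9
```

>>> move_arm(plan=[{"translation": [0,0,0.003],"delta_rot": [0,0,0],"gripper": 1},{"translation": [0,0,0.005],"delta_rot": [0,0,0],"gripper": 1},{"translation": [0,0,0.007],"delta_rot": [0,0,0],"gripper": 1},{"translation": [0,0,0.009],"delta_rot": [0,0,0],"gripper": 1},{"translation": [0,0,0.009],"delta_rot": [0,0,0],"gripper": 1}])

```text
t: 7.45
tool_pos: [0.5182, -0.1645, 0.0723]
ee_rot: [-0.001, 0.764, 0.645, -0.001]
contact_force: [-4.0, 5.3, 10.0]
width: 0.273
gripper_force: 82.4
```

>>> move_arm(plan=[{"translation": [0,0,0.001],"delta_rot": [0,0,0],"gripper": 1},{"translation": [0,0,0.002],"delta_rot": [0,0,0],"gripper": 1},{"translation": [0,0,0.002],"delta_rot": [0,0,0],"gripper": 1}])

```text
t: 7.75
tool_pos: [0.5184, -0.1645, 0.0723]
ee_rot: [-0.001, 0.764, 0.645, -0.001]
contact_force: [-8.2, 6.8, 22.2]
width: 0.272
gripper_force: 84.2
```

```bash
python3 - <<'E'
from h import *
s=telemetry.get_state();print(s["tool_pos"],s["contact_force"])
a=vision.capture("wrist")[...,::-1];b=vision.capture("side")[150:290,290:420,::-1]
cv2.imwrite("pics/c5.png",np.hstack([cv2.resize(a,(450,338)),cv2.resize(b,(314,338),interpolation=cv2.INTER_CUBIC)]))
E
```

```text
[ 0.51839855 -0.16453199  0.07231005] [-8.15841265  6.78969863 22.23837937]
```

View pics/c5.png

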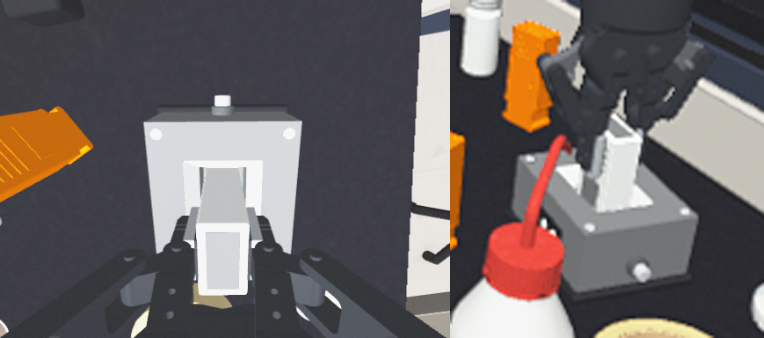

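The slab is down in the well (side half, (615,170)). The tool has stopped at 0.0723 m, which is the expected home height, while the push force rose to 22 N with no further travel: it is on the floor. I unload, open and back off.

>>> move_arm(plan=[{"translation": [0,0,-0.003],"delta_rot": [0,0,0],"gripper": 1},{"translation": [0,0,-0.003],"delta_rot": [0,0,0],"gripper": 0.3},{"translation": [0,0,-0.003],"delta_rot": [0,0,0],"gripper": -0.3},{"translation": [0,0,-0.003],"delta_rot": [0,0,0],"gripper": -0.6},{"translation": [0,0,-0.003],"delta_rot": [0,0,0],"gripper": -0.6},{"translation": [0,0,-0.003],"delta_rot": [0,0,0],"gripper": -0.6},{"translation": [0,0,-0.003],"delta_rot": [0,0,0],"gripper": -0.6}])

```text
t: 8.55
tool_pos: [0.519, -0.165, 0.0721]
ee_rot: [-0.0, 0.764, 0.645, -0.0]
contact_force: [-0.2, 0.3, -0.4]
width: 0.802
gripper_force: 0.0
```

>>> move_arm(plan=[{"translation": [0,0,-0.01],"delta_rot": [0,0,0],"gripper": -0.6},{"translation": [0,0,-0.03],"delta_rot": [0,0,0],"gripper": -0.6},{"translation": [0,0,-0.06],"delta_rot": [0,0,0],"gripper": -0.6},{"translation": [0,0,-0.1],"delta_rot": [0,0,0],"gripper": -0.6},{"translation": [0,0,-0.14],"delta_rot": [0,0,0],"gripper": -0.6},{"translation": [0,0,-0.17],"delta_rot": [0,0,0],"gripper": -0.6},{"translation": [0,0,-0.17],"delta_rot": [0,0,0],"gripper": -0.6},{"translation": [0,0,-0.17],"delta_rot": [0,0,0],"gripper": -0.6}])

```text
t: 9.35
tool_pos: [0.5196, -0.1652, 0.244]
ee_rot: [0.001, 0.764, 0.645, 0.001]
contact_force: [-0.0, 0.1, -0.7]
width: 0.801
gripper_force: 0.0
```

```bash
python3 - <<'E'
from h import *
W=vision.calibration("wrist");D=vision.calibration("side")
a=vision.capture("wrist")[...,::-1];b0=vision.capture("side")[...,::-1];b=b0[150:290,290:420]
cv2.imwrite("pics/c6.png",np.hstack([cv2.resize(a,(450,338)),cv2.resize(b,(314,338),interpolation=cv2.INTER_CUBIC)]))
# expected top-face corners when home (top z .110) vs. on balls (.127)
R=Ro.from_euler("z",-9.5,degrees=True).as_matrix()
for z in(.11,.127):
    P=[np.array([.519,-.1637,z])+R@[x,y,0] for x,y in((-.012,-.02),(.012,-.02),(.012,.02),(-.012,.02))]
    print(z,"wrist*450/512",[(proj(W,p)*450/512).round(1).tolist() for p in P],"sidecrop",[((proj(D,p)-[290,150])*2.414).round(1).tolist() for p in P])
print(telemetry.get_state()["contact_force"])
E
```

```text
0.11 wrist*450/512 [[210.4, 174.5], [232.3, 174.4], [232.7, 138.5], [209.8, 138.6]] sidecrop [[161.6, 138.9], [191.0, 135.1], [163.2, 110.1], [134.9, 113.5]]
0.127 wrist*450/512 [[209.8, 180.1], [233.0, 180.0], [233.4, 142.1], [209.1, 142.2]] sidecrop [[165.1, 118.2], [194.8, 114.5], [166.5, 90.2], [138.0, 93.5]]
[ 0.67483405 -0.06263676  0.0167623 ]
```

View pics/c6.png

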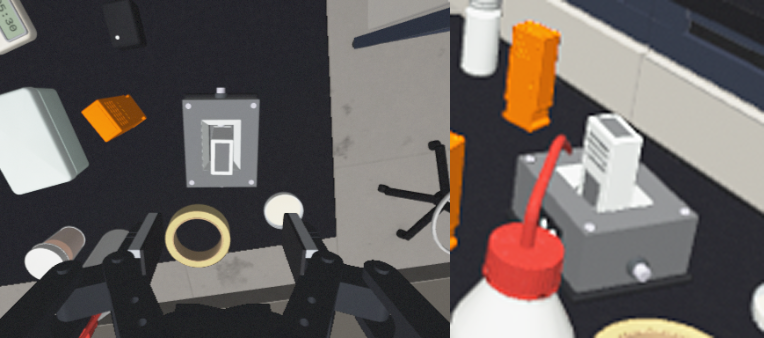

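The slab's top in the side half is at about (137,115) and (190,137), which matches the corners expected for a fully home slab (135,114)/(191,135), not one resting on the balls (138,94)/(195,115). It stands released and upright, so I hand in.

```bash
python3 -c "
from bench import ticket
print(ticket.job_done())"
```

```text
the job is handed in; nothing more can be done
None
```

The white rectangular cartridge is in the dock's well and fully home on the floor, and I have released it; I never touched the round cartridge, and handed the job in at about 9.5 s.

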